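Wind the hold-down press fully open and ease it back

TASK

Wind the hold-down press open: take the upright spinner knob and turn the handwheel anticlockwise (seen from above), following it as it climbs, until it comes up against its top stop. Feel for the stop and snug it there with a push of about 15 N at the knob, never more than 25 N, which would strain the brass gland. Then ease the wheel back about a quarter turn so that the screw is not left jammed, let go, and leave the things around it where they are.

Things in the scene. Friction and masses are not known exactly. Their poses are not given: they have to be found in the camera images.
- press: Hold-down press fixed on the grey deck: dark steel portal 120 x 200 mm (x, y) and 161 mm high; a vertical screw stem through its crosshead carries a pressure roller below and a handwheel above. Origin: centre of its underside, on the deck, on the stem axis; z up. Its place and yaw vary.
- hub (a point): Centre of the top of the handwheel's hub, on the stem axis; hub and rim tops are level with this point and only the spinner knob stands above. At the top stop it is 226 to 229 mm above the deck, different each time, as is the wheel angle there, so that readings cannot tell where the stop comes: it must be felt. The stop is 0.9 to 2.3 turns from the start (a rise of 5 to 14 mm).
- spinner: Upright black plastic spinner knob on the rim, 22 mm diameter, 50 mm tall, free to turn about its own vertical pin, so a hand holding it can keep its orientation while going round. Origin: centre of its underside, 3 mm above the rim's top, 55 mm from the stem axis. Its straight part, 8 to 42 mm above the origin, can be gripped from above; grip firmly (about 60 N does no harm, 20 N slips).
- handwheel: Bare aluminium handwheel, level, rim centre-line radius 55 mm, rim bar 14 mm thick, three spokes. Origin on the stem axis, 7 mm below hub; x axis points to the spinner knob. One anticlockwise turn raises it 6 mm. Screw friction about 4 to 6 N at the spinner knob; the stop is hard; the wheel stays where it is left.
- oil: Bystander: white oil bottle, 48 mm in diameter, 115 mm tall, standing on the deck. Origin at its underside.
- spanner: Bystander: steel spanner 160 mm long, lying on the deck.
- core: Bystander: cardboard core ring, 76 mm outside diameter, 55 mm tall, standing on the deck. Origin at its underside.
- tray: Bystander: open steel tray 120 x 90 x 35 mm on the deck. Origin at its underside.
- gland (a joint): Brass gland ring, 44 mm diameter, on the crosshead around the stem; it holds the screw's stop. Its value is the angle (rad) by which the screw's torque twists it, springing back when relieved: +0.0022 per newton pushed anticlockwise at the spinner knob against the stop (0.033 at 15 N); from screw friction about +0.01 while winding up, -0.01 while winding down.

How it is judged:
By the outcome, as a careful person would: the job done as asked, in the order asked, and still so for the second after the job is handed in, with the robot touching nothing.
It also fails if it takes over 67 s, if anything falls off the work surface, if the arm or the gripper's body presses on something with over 40 N, if the wrist force passes 120 N, or if a joint passes its speed limit or range.

ROBOT

A 6-joint arm with a two-finger parallel gripper is mounted at the origin on the work surface. World frame = base frame: x ahead of the robot, y to its left, z up, the work surface at z = 0. Lengths are in mm, angles in rad, forces in N, time in s.
With the tool pointing down it reaches from about 350 to 875 mm from the base axis. Payload 4.2 kg.
Tool frame: the origin (TCP) lies midway between the tips of the shut fingers; the grasp point (between the pads) lies 19 mm behind it; x points along the fingers, y is the direction in which the jaws open and shut, and the axes are right-handed (so a half turn about x gives the same grasp; the last joint's range is limited). The gripper opens to 85 mm and grips with 20 to 120 N. Pads are 22 mm wide; open, the fingers measure 114 mm over their backs; the gripper's body (76 mm by 85 mm) begins 54 mm behind the grasp point. The pads swing forward as they close: fully open they stand 13 mm farther back than shut.
Start: joints at [-0.964, 0.385, 0.008, 0, -1.194, -0.259], TCP at [213.033, -587.551, 196.012] pointing down, gripper open.
Joint ranges: [-3.14, 3.14], [-1.21, 2.06], [-1.07, 1.41], [-3.16, 2.05], [-2.99, -0.16], [-3.1, 3.1]. Speed limits (rad/s): [2.79, 2.79, 3.14, 3.14, 3.14, 3.14].

INTERFACE

Orientations are given as a unit quaternion [x, y, z, w].
In Python, from bench import readout, imaging, arm gives the robot as it stands.
- The arm moves only by the tool arm_command, never from a script. Its argument "increments" is a list of rows, each a list of 3 entries, a list of its own where there are three numbers: the turn, a rotation vector about the world's x, y, z in degrees, then the shift along the world's x, y, z in mm, then the closure, from 0 (fully open) to 1 (shut). In form: [[[ax, ay, az], [tx, ty, tz], fingers], ...]. A call has exactly 5 rows; each row is the pose to reach, as a shift and turn from the pose measured when the call began; what a row does not reach only later rows make up. A row lasts 1/10 s, in which the tool goes at most 50 mm and 8.59 degrees, less where a joint would pass 70% of its speed; a pose out of reach is approached as far as the arm can. A call with a gripper value outside its range is refused whole. The fingers move at their own pace and stop on an object; the grip force is fixed at half the most. Time passes only in rows, so rows that repeat a pose let the fingers close, or fill a call up. It gives the time, the measured TCP pose, the force and the opening at its end, in the units of the state.
- readout.read_state(): the state, without advancing time (a new reading comes with each control period).
- imaging.get_image(name): name is "scene" or "top"; returns (picture, depth): 384x512x3 uint8, blue, green, red; 384x512 float32, mm along the optical axis (not along the pixel's ray), 0 where there is no reading.
- imaging.camera_info(name): a dict with "vfov" (degrees; the focal length in pixels is half the picture's height over the tangent of half this angle, whatever the lens; pixels are square), "cx", "cy" (the principal point, pixels), "D" ([k1, k2, p1, p2, k3] as OpenCV has them; the pictures are not rectified), "eye" and "rotation" of the camera in the world. Camera axes: x right, y down, z forward; pixel columns grow to the right and rows downward; lengths in mm; the calibration is good to about 2 mm. A picture is of the moment at which its call begins. camera_info takes no time and is no camera call.
- arm.job_done(): hands the job in, once; it reports no verdict.
The state is a dict: "clock": time; "joints": joint angles; "joint_vel": joint speeds; "joint_efforts": joint torques, N m; "position": TCP position; "ee_rot": TCP orientation; "contact_force": force on the tool from outside, world axes, zero at the start; "wrist_torque": the same for the moment, N m; "gripper_width": finger opening in mm.
Only numpy, scipy, OpenCV 4.12 (cv2) and the standard library are available. Lean on these libraries where they do the work, as an engineer would, in place of code of your own. Each camera call takes 0.05 s, during which the arm holds its last target. There are 200 camera calls.

## Working session

There is one attempt and no reset: what is moved stays moved. The work goes in short steps, Python scripts to look and compute and a tool call to move; the robot and the scene stay as the last step left them, time stands still between calls to the robot, and variables do not carry over. Pictures are saved under pics/ and viewed, about 8 in all and at most 12, crops included, and the job is handed in when it is done.

Besides the shell and the picture viewer there is one more tool, called after "Call:" as name([rows], argument=value, ...), one row to a line, values as JSON. arm_command: Moves the arm, as the interface text tells. Its arguments: {"type":"object","properties":{"increments":{"type":"array","items":{"type":"array"}}},"required":["increments"]}

```bash
ls; mkdir -p pics; cat > h.py <<'E'
import numpy as np, cv2
from bench import readout, imaging, arm
def cam(n):
    c=imaging.camera_info(n); f=192/np.tan(np.radians(c["vfov"]/2))
    return np.array([[f,0,c["cx"]],[0,f,c["cy"]],[0,0,1]]),np.array(c["D"],float),np.array(c["eye"],float),np.array(c["rotation"],float)
def ray(n,px):
    K,D,e,R=cam(n); u=cv2.undistortPoints(np.array(px,float).reshape(-1,1,2),K,D).reshape(-1,2)
    return e,np.c_[u,np.ones(len(u))]
def at_depth(n,px,d):
    e,u=ray(n,px); R=cam(n)[3]; return e+(u*np.array(d).reshape(-1,1))@R.T
def on_z(n,px,z):
    e,u=ray(n,px); w=u@cam(n)[3].T; return e+w*((z-e[2])/w[:,2])[:,None]
def cloud(n,dep):
    v,u=np.mgrid[:384,:512]; return at_depth(n,np.c_[u.ravel(),v.ravel()],dep.ravel()).reshape(384,512,3)
E
python3 - <<'E'
from h import *
a,da=imaging.get_image("scene"); b,db=imaging.get_image("top")
np.savez("i0.npz",a=a,da=da,b=b,db=db)
cv2.imwrite("pics/s0.png",a);cv2.imwrite("pics/t0.png",b)
for n in("scene","top"):print(imaging.camera_info(n))
print(readout.read_state())
E
```

```text
pics
{'vfov': 50.793402670733826, 'cx': 254.20360147891873, 'cy': 190.694847594534, 'D': array([-0.04454844,  0.        ,  0.        ,  0.        ,  0.        ]), 'eye': array([1151.27670446,  114.95031439,  894.7384656 ]), 'rotation': array([ 0.63388006,  0.70936166, -0.2296307 , -0.20560116])}
{'vfov': 51.93037531510641, 'cx': 260.0339018582798, 'cy': 189.32728661532627, 'D': array([-0.02726381,  0.        ,  0.        ,  0.        ,  0.        ]), 'eye': array([459.98270852,  49.11017566, 966.12517135]), 'rotation': array([ 0.71224621, -0.69574825,  0.05816831, -0.07249935])}
{'clock': 0.1, 'joints': array([-9.64391117e-01,  3.85519918e-01,  6.76980818e-03, -4.48620895e-04,
       -1.19400271e+00, -2.58565499e-01]), 'joint_vel': array([-0.00019902, -0.00135959,  0.00233993,  0.00144783, -0.00037864,
        0.00064555]), 'joint_efforts': array([ 6.30039108e-05, -3.93319130e+01,  1.88930261e+01,  4.19798926e+00,
       -2.58415756e-03,  9.85354006e-06]), 'position': array([ 212.83874864, -587.01693867,  195.00758265]), 'ee_rot': array([-0.12161335,  0.69660523,  0.122993  ,  0.69629309]), 'contact_force': array([-0.07898179,  0.28436059, -0.77883285]), 'wrist_torque': array([ 0.03539385, -0.00824541,  0.03558464]), 'gripper_width': 85.19583994426533}
```

View pics/s0.png

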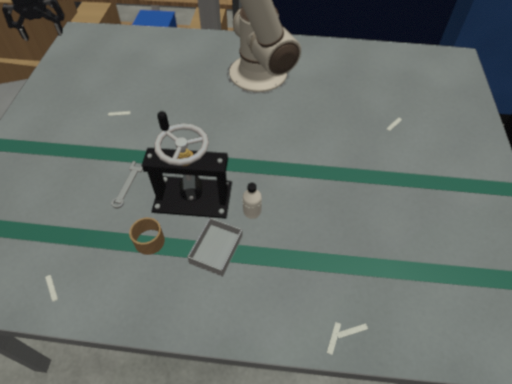

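View pics/t0.png

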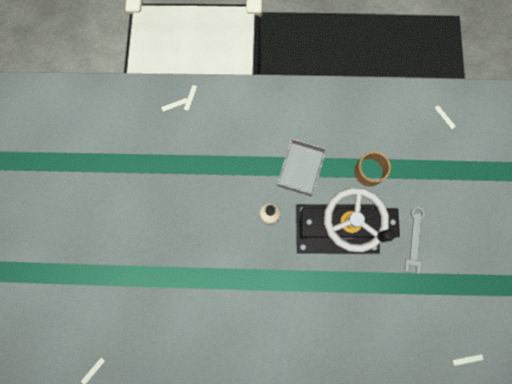

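The scene view shows the wheel at about (181,144) with the knob at (163,121). In the top view the hub is at (357,219) and the knob at (388,236). The bottle, core, tray and spanner stand around the press.

```bash
sed -i 's/np.array(c\["rotation"\],float)$/Rotation.from_quat(c["rotation"]).as_matrix()/; 1a from scipy.spatial.transform import Rotation' h.py
python3 - <<'E'
from h import *
i=np.load("i0.npz")
P=cloud("top",i["db"]);S=cloud("scene",i["da"])
ok=i["db"]>0
for px in [(357,219),(388,236),(270,211),(372,170),(300,165),(415,235),(230,235),(300,240)]:print(px,P[px[1],px[0]].round(0))
for px in [(181,144),(162,116),(252,187),(300,230),(163,122)]:print("s",px,S[px[1],px[0]].round(0))
hub=P[219,357]
for n,C,im in(("top",P,i["b"]),("scene",S,i["da"])):
    d=np.hypot(C[...,0]-hub[0],C[...,1]-hub[1])
    m=(d<90)&(C[...,2]>hub[2]+12)&(C[...,2]<hub[2]+80); q=C[m]
    print(n,"knob",len(q),q.mean(0).round(1) if len(q) else "",np.percentile(q[:,2],[5,50,95]).round(0) if len(q) else "")
# rim top view: bright pixels
g=i["b"].min(2); m=((g>170)&(np.hypot(P[...,0]-hub[0],P[...,1]-hub[1])<85)&(P[...,2]>170)).astype(np.uint8)
c,_=cv2.findContours(m,cv2.RETR_EXTERNAL,cv2.CHAIN_APPROX_NONE);c=max(c,key=cv2.contourArea)
print("rim z",np.percentile(P[m>0][:,2],[10,50,90]))
z=np.median(P[m>0][:,2]);q=on_z("top",c.reshape(-1,2),z)[:,:2]
h=cv2.convexHull(q.astype(np.float32));print(cv2.minEnclosingCircle(h),cv2.fitEllipse(h))
# circle LSQ
A=np.c_[2*q,np.ones(len(q))];s=np.linalg.lstsq(A,(q**2).sum(1),rcond=None)[0];print(s[:2],np.sqrt(s[2]+s[:2]@s[:2]))
E
```

```text
(357, 219) [ 546. -119.  221.]
(388, 236) [ 512. -160.  273.]
(270, 211) [572.  46. 114.]
(372, 170) [ 697. -209.   -2.]
(300, 165) [704. -28.   4.]
(415, 235) [ 535. -307.    6.]
(230, 235) [525. 141.   2.]
(300, 240) [517. -29.   9.]
s (181, 144) [ 555. -118.  220.]
s (162, 116) [ 522. -161.  270.]
s (252, 187) [578.  46. 113.]
s (300, 230) [616. 173.  -3.]
s (163, 122) [ 524. -161.  253.]
top knob 186 [ 512.9 -158.9  263.6] [238. 269. 274.]
scene knob 155 [ 520.  -162.1  256.3] [235. 257. 272.]
rim z [217.76620176 219.82695766 221.76814568]
((545.8926391601562, -118.23475646972656), 60.37601089477539) ((546.019287109375, -117.81101989746094), (118.3456039428711, 119.50676727294922), 62.75349807739258)
[ 547.06223764 -116.00665429] 50.62499407278857
```

Call:
arm_command([
  [[0,0,0],[10,15,45],0],
  [[0,0,0],[30,40,90],0],
  [[0,0,0],[60,80,110],0],
  [[0,0,0],[90,120,110],0],
  [[0,0,0],[115,165,110],0],
])

```text
clock: 0.6
position: [324.5, -428.7, 305.5]
ee_rot: [-0.122, 0.696, 0.122, 0.697]
contact_force: [1.2, 0.1, 0.1]
gripper_width: 85.3
```

```bash
python3 -c "
from h import *
s=readout.read_state();print(s['clock'],s['position'],s['joints'],s['contact_force'],np.array([511,-160.5,300])-s['position'])"
```

```text
0.6 [ 324.49006829 -428.71576179  305.46514321] [-6.21973868e-01  1.76282256e-01 -9.88821101e-03 -1.31632175e-03
 -1.38471426e+00 -6.01778820e-01] [1.17791383 0.14659788 0.13692938] [186.50993171 268.21576179  -5.46514321]
```

Call:
arm_command([
  [[0,0,0],[28,40,0],0],
  [[0,0,0],[55,79,0],0],
  [[0,0,0],[82,118,0],0],
  [[0,0,0],[109,157,0],0],
  [[0,0,0],[136,196,0],0],
])

```text
clock: 1.1
position: [461.0, -230.8, 305.3]
ee_rot: [-0.122, 0.696, 0.123, 0.697]
contact_force: [0.8, -1.1, 0.1]
gripper_width: 85.1
```

Call:
arm_command([
  [[0,0,0],[25,36,0],0],
  [[0,0,0],[50,72,0],0],
  [[0,0,0],[50,72,0],0],
  [[0,0,0],[50,72,0],0],
  [[0,0,0],[50,72,0],0],
])

```text
clock: 1.6
position: [510.5, -159.2, 305.0]
ee_rot: [-0.121, 0.697, 0.122, 0.696]
contact_force: [-0.1, 0.4, 0.2]
gripper_width: 85.5
```

```bash
python3 - <<'E'
from h import *
s=readout.read_state();print(s['clock'],s['position'].round(1),s['contact_force'].round(1))
a,da=imaging.get_image("scene"); b,db=imaging.get_image("top")
np.savez("i1.npz",a=a,da=da,b=b,db=db)
cv2.imwrite("pics/c1.png",np.hstack([cv2.resize(a[60:210,100:250],(400,400)),cv2.resize(b[150:300,290:440],(400,400))]))
E
```

```text
1.6 [ 510.5 -159.2  305. ] [-0.1  0.4  0.2]
```

View pics/c1.png

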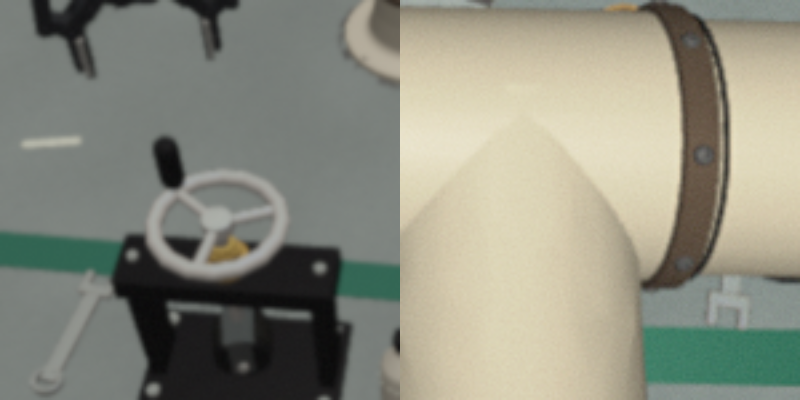

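The scene crop shows the open fingertips at about (133,88) and (180,82), above the knob top at (162,113). I'll check that against the projection.

```bash
python3 - <<'E'
from h import *
K,D,e,R=cam("scene")
pr=lambda p:cv2.projectPoints((np.array(p,float)-e)@R,np.zeros(3),np.zeros(3),K,D)[0].reshape(-1,2).round(0)
j=np.array([-.341,.94,0])*43;t=np.array([510.5,-159.2,318])
print(pr([t-j,t+j,[512,-160,273],[512,-160,223]]))
i=np.load("i1.npz");C=cloud("scene",i["da"]);a=i["a"]
for u,v in[(133,87),(132,84),(180,80),(179,77)]:print(u,v,C[v,u].round(0),a[v,u])
hub=np.array([546,-118.5]);d=np.hypot(C[...,0]-hub[0],C[...,1]-hub[1])
m=(abs(d-55)<25)&(C[...,2]>205)&(C[...,2]<232)&(a.min(2)>170)
print("rim z",np.percentile(C[m][:,2],[10,50,90]),m.sum())
c,_=cv2.findContours(m.astype(np.uint8),0,1);c=max(c,key=cv2.contourArea)
for z in(213,218,220):print(z,cv2.fitEllipse(on_z("scene",cv2.convexHull(c).reshape(-1,2),z)[:,:2].astype(np.float32)))
m=(abs(d-55)<25)&(C[...,2]>238)&(C[...,2]<280)&(a.max(2)<70);q=C[m];print("knob",q.mean(0).round(1),m.sum())
v,u=np.nonzero(m);print(u.min(),u.max(),v.min(),v.max())
E
```

```text
[[140.  99.]
 [180.  93.]
 [163. 112.]
 [167. 128.]]
133 87 [ 537. -200.  360.] [77 81 81]
132 84 [ 537. -201.  367.] [71 74 75]
180 80 [  72. -261.    1.] [ 99 103 100]
179 77 [ 507. -111.  369.] [70 73 75]Traceback (most recent call last):
  File "<stdin>", line 10, in <module>
    return _quantile_unchecked(
        a, q, axis, out, overwrite_input, method, keepdims, weights)
    return _ureduce(a,
                    func=_quantile_ureduce_func,
    ...<5 lines>...
                    overwrite_input=overwrite_input,
                    method=method)
    r = func(a, **kwargs)
    result = _quantile(arr,
                       quantiles=q,
    ...<2 lines>...
                       out=out,
                       weights=wgt)
    slices_having_nans = np.isnan(arr[-1, ...])
                                  ~~~^^^^^^^^^
IndexError: index -1 is out of bounds for axis 0 with size 0
```

```bash
python3 - <<'E'
from h import *
i=np.load("i1.npz");a=i["a"];d=i["da"]
x=cv2.resize(a[55:125,120:200],(640,560),interpolation=cv2.INTER_NEAREST);cv2.imwrite("pics/c2.png",x)
C=cloud("scene",d)
for v in range(78,106,2):print(v,[int(C[v,u,2]) for u in range(126,192,3)])
E
```

```text
78 [381, 384, 381, -1, -1, 0, 0, 2, -4, -1, -2, -3, -5, -1, -2, -2, -1, 365, 361, -4, -5, 1]
80 [0, 373, 377, 0, 0, 0, 0, 894, 0, 1, -1, 0, 0, 0, -3, 0, 0, 361, 1, -4, -1, -1]
82 [-3, 369, 372, 356, -4, -1, 0, -4, 0, -1, -1, -4, 0, -2, -1, -1, -4, -2, 353, -3, -3, 0]
84 [-3, 368, 367, 360, -2, 0, 0, 0, 1, -5, 0, -2, 0, -1, -3, -4, -2, 1, -4, -3, 0, -3]
86 [0, 360, 362, 363, -1, -4, -1, -2, 0, 894, -4, 0, -3, 1, -4, 0, 0, -1, 0, -4, -4, 0]
88 [-3, -3, -4, 358, -2, -2, -3, 0, 1, 1, 0, 0, -1, 0, 0, -2, -2, 0, -3, -2, 0, -3]
90 [0, 0, 1, 0, -3, -2, 894, -1, -2, 0, 0, 2, -3, -1, -1, 0, -2, -3, -4, 0, -2, -3]
92 [-2, 0, 0, 0, 0, -1, 0, -3, -6, -2, -1, -3, 0, -1, -6, -5, -4, -2, 1, -1, -2, -1]
94 [1, 1, -1, -2, -3, 0, 2, -4, -1, -5, 0, 0, -1, 0, 0, -4, 0, 0, -1, 0, -1, -5]
96 [0, -1, -2, -3, -4, -3, 0, 3, 0, 0, -1, -3, -1, -1, -2, -2, -6, 0, -2, -1, -3, -3]
98 [-5, -2, -3, 1, -4, 0, -1, -1, 0, -5, -1, 0, 0, 1, -2, 0, -1, -3, 0, 0, -1, -2]
100 [-1, -1, -2, -2, -1, 0, 0, -3, -5, -3, -2, -3, -1, -1, -2, 0, -2, 894, -6, 0, -2, -4]
102 [-1, -2, 0, -1, -1, -2, -2, -1, -1, -3, 1, -3, -2, -4, -2, -4, -3, -4, 0, -2, -5, 894]
104 [0, 0, -3, -3, -1, -2, -2, -1, -1, -3, -3, -4, -3, -3, -1, -4, -2, -1, -2, -1, 0, -3]
```

View pics/c2.png

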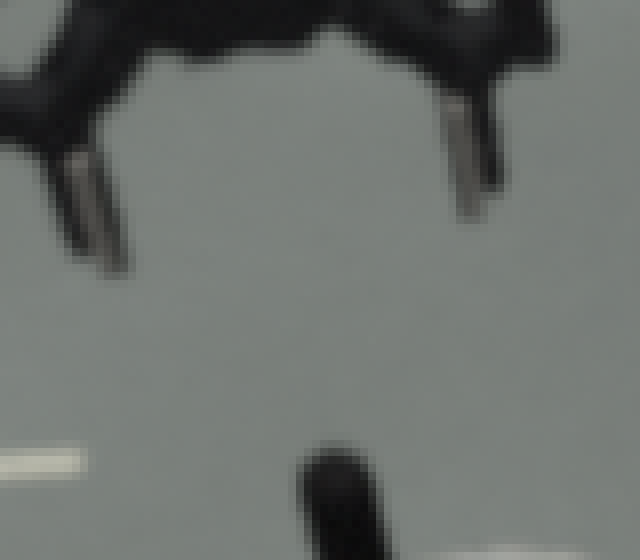

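The fingertips are at (134,89) and (179,82). By depth they sit at z≈355 mm, while the reported pose puts them at about 318. I'll descend partway, which is safe under either reading, and check again.

Call:
arm_command([
  [[0,0,0],[1,-1,-15],0],
  [[0,0,0],[1,-1,-30],0],
  [[0,0,0],[1,-1,-40],0.2],
  [[0,0,0],[1,-1,-40],0.4],
  [[0,0,0],[1,-1,-40],0.4],
])

```text
clock: 2.2
position: [511.4, -161.3, 265.8]
ee_rot: [-0.121, 0.696, 0.121, 0.697]
contact_force: [0.4, -0.5, 0.5]
gripper_width: 51.1
```

```bash
cat > look.py <<'E'
import sys
from h import *
s=readout.read_state();print(s['clock'],s['position'].round(1),s['contact_force'].round(1),s['gripper_width'])
a,d=imaging.get_image("scene")
np.savez(sys.argv[1]+".npz",a=a,da=d)
cv2.imwrite("pics/%s.png"%sys.argv[1],cv2.resize(a[75:155,115:215],(800,640)[:2] if 0 else (750,600),interpolation=cv2.INTER_NEAREST))
C=cloud("scene",d);hub=np.array([546,-118.5]);r=np.hypot(C[...,0]-hub[0],C[...,1]-hub[1])
m=(r<90)&(C[...,2]>240)&(C[...,2]<420)
v,u=np.nonzero(m)
for vv in range(v.min(),v.max()+1,2):print(vv,[(int(x),*C[vv,x].round(0).astype(int)) for x in u[v==vv][::4]])
E
python3 look.py c3
```

```text
2.2 [ 511.4 -161.3  265.8] [ 0.4 -0.5  0.5] 51.12254645640299
52 [(168, np.int64(493), np.int64(-129), np.int64(417))]
54 [(168, np.int64(496), np.int64(-129), np.int64(414)), (180, np.int64(483), np.int64(-108), np.int64(407))]
56 [(166, np.int64(510), np.int64(-128), np.int64(420)), (170, np.int64(496), np.int64(-125), np.int64(410)), (174, np.int64(493), np.int64(-118), np.int64(409)), (178, np.int64(489), np.int64(-111), np.int64(406)), (182, np.int64(488), np.int64(-104), np.int64(406))]
58 [(161, np.int64(514), np.int64(-138), np.int64(417)), (165, np.int64(514), np.int64(-130), np.int64(418)), (169, np.int64(507), np.int64(-124), np.int64(413)), (173, np.int64(501), np.int64(-118), np.int64(409)), (177, np.int64(496), np.int64(-112), np.int64(406)), (181, np.int64(494), np.int64(-104), np.int64(406))]
60 [(128, np.int64(520), np.int64(-203), np.int64(413)), (160, np.int64(515), np.int64(-140), np.int64(413)), (164, np.int64(511), np.int64(-133), np.int64(411)), (168, np.int64(511), np.int64(-125), np.int64(412)), (172, np.int64(501), np.int64(-121), np.int64(404)), (176, np.in
[... 10035 characters left out ...]
.int64(522), np.int64(-171), np.int64(263)), (162, np.int64(521), np.int64(-162), np.int64(263)), (166, np.int64(517), np.int64(-155), np.int64(260))]
120 [(158, np.int64(519), np.int64(-174), np.int64(253)), (162, np.int64(523), np.int64(-162), np.int64(259)), (166, np.int64(518), np.int64(-155), np.int64(255))]
122 [(159, np.int64(521), np.int64(-172), np.int64(249)), (163, np.int64(524), np.int64(-161), np.int64(254)), (167, np.int64(519), np.int64(-154), np.int64(249))]
124 [(159, np.int64(520), np.int64(-173), np.int64(242)), (163, np.int64(523), np.int64(-162), np.int64(246)), (167, np.int64(519), np.int64(-155), np.int64(243))]
126 [(162, np.int64(526), np.int64(-165), np.int64(243))]
```

View pics/c3.png

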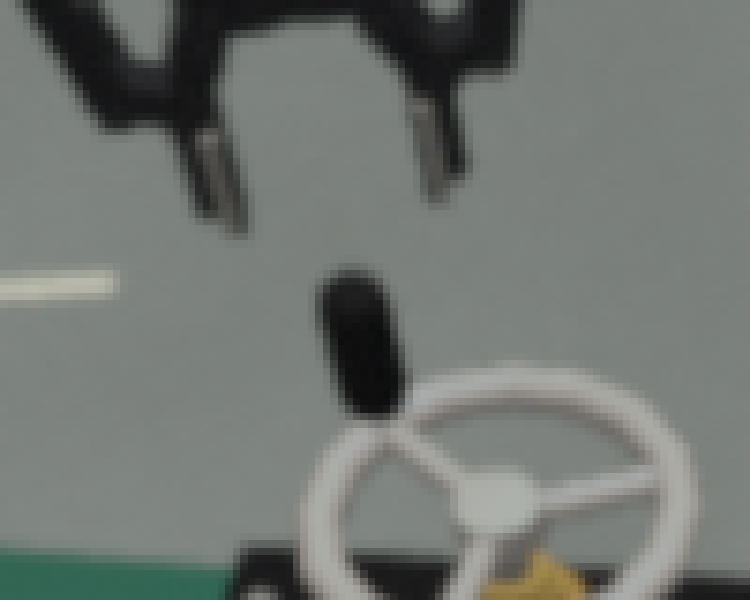

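At opening 51 mm the fingertips are at crop (240,235) and (437,200), z≈306, while the reported TCP is 266. So the tips really sit about 35 mm above what the pose says, though the xy position agrees. I'll go down in steps, watching force and picture.

Call:
arm_command([
  [[0,0,0],[0,0,-12],0.4],
  [[0,0,0],[0,0,-24],0.4],
  [[0,0,0],[0,0,-34],0.4],
  [[0,0,0],[0,0,-34],0.4],
  [[0,0,0],[0,0,-34],0.4],
])

```text
clock: 2.75
position: [511.6, -161.2, 231.8]
ee_rot: [-0.121, 0.696, 0.122, 0.697]
contact_force: [0.4, 0.4, -0.1]
gripper_width: 51.3
```

```bash
sed -i 's/^for vv.*$/for vv in ():pass/' look.py; cat >> look.py <<'E'
f=m&(C[...,2]<345)
for nm,side in(("left",C[...,1]<-177),("right",C[...,1]>-143)):
    q=C[f&side]; 
    if len(q): o=q[q[:,2].argsort()];print(nm,o[:6].round(0).tolist())
E
python3 look.py c4
```

```text
2.75 [ 511.6 -161.2  231.8] [ 0.4  0.4 -0.1] 51.327670088299485
left [[531.0, -188.0, 270.0], [532.0, -185.0, 271.0], [532.0, -190.0, 271.0], [514.0, -190.0, 271.0], [532.0, -187.0, 274.0], [520.0, -188.0, 274.0]]
right [[512.0, -133.0, 272.0], [511.0, -135.0, 274.0], [512.0, -130.0, 276.0], [512.0, -128.0, 276.0], [507.0, -129.0, 277.0], [506.0, -127.0, 277.0]]
```

Call:
arm_command([
  [[0,0,0],[0,0,-3],0.4],
  [[0,0,0],[0,0,-6],0.4],
  [[0,0,0],[0,0,-9],0.4],
  [[0,0,0],[0,0,-12],0.4],
  [[0,0,0],[0,0,-12],0.4],
])

```text
clock: 3.3
position: [511.5, -161.2, 219.7]
ee_rot: [-0.121, 0.696, 0.122, 0.697]
contact_force: [-1.0, 0.7, -0.4]
gripper_width: 51.2
```

Call:
arm_command([
  [[0,0,0],[0,0,-3],0.4],
  [[0,0,0],[0,0,-6],0.4],
  [[0,0,0],[0,0,-9],0.4],
  [[0,0,0],[0,0,-12],0.4],
  [[0,0,0],[0,0,-12],0.4],
])

```text
clock: 3.8
position: [511.2, -161.1, 207.1]
ee_rot: [-0.121, 0.697, 0.122, 0.697]
contact_force: [-0.1, -0.5, -0.8]
gripper_width: 51.1
```

No contact at a reported 207 mm, which is already below the rim top at 220. So the picture is right and the reported z is about 35 mm low. I'll go 8 mm further and close.

Call:
arm_command([
  [[0,0,0],[0,0,-3],0.4],
  [[0,0,0],[0,0,-6],0.4],
  [[0,0,0],[0,0,-8],0.4],
  [[0,0,0],[0,0,-8],0.4],
  [[0,0,0],[0,0,-8],0.55],
])

```text
clock: 4.3
position: [511.3, -161.1, 199.1]
ee_rot: [-0.121, 0.697, 0.122, 0.697]
contact_force: [-0.7, 0.0, 0.4]
gripper_width: 39.3
```

```bash
python3 look.py c5
```

```text
4.3 [ 511.3 -161.1  199.1] [-0.7  0.   0.4] 39.28059505559462
left [[528.0, -179.0, 240.0], [516.0, -182.0, 240.0], [527.0, -190.0, 241.0], [530.0, -182.0, 242.0], [521.0, -180.0, 243.0], [529.0, -178.0, 244.0]]
right [[514.0, -140.0, 243.0], [507.0, -132.0, 243.0], [514.0, -135.0, 243.0], [514.0, -137.0, 243.0], [508.0, -134.0, 244.0], [505.0, -130.0, 245.0]]
```

View pics/c5.png

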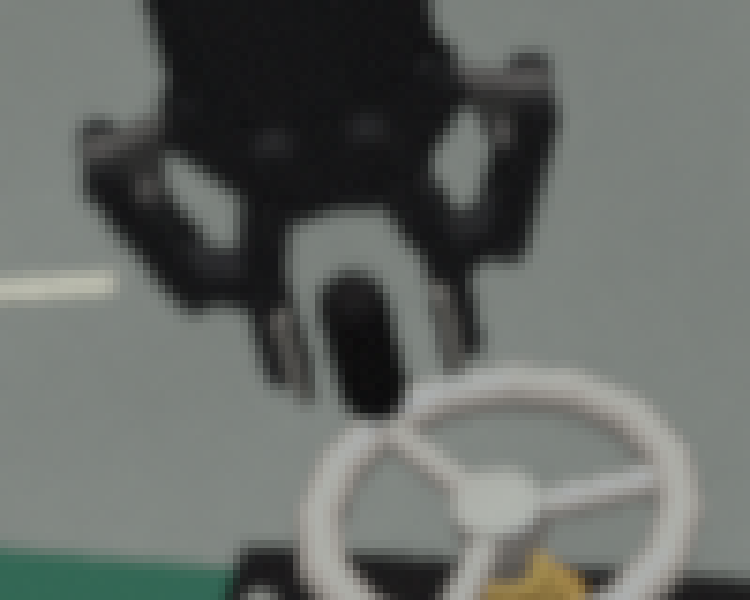

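The fingers straddle the knob, with tips at crop (308,395) and (455,370). The knob is slightly nearer the left finger. I'll nudge over, drop 3 mm and close.

Call:
arm_command([
  [[0,0,0],[1,-2,-3],0.55],
  [[0,0,0],[1,-2,-3],1],
  [[0,0,0],[1,-2,-3],1],
  [[0,0,0],[1,-2,-3],1],
  [[0,0,0],[1,-2,-3],1],
])

```text
clock: 4.85
position: [512.3, -163.4, 196.2]
ee_rot: [-0.121, 0.697, 0.121, 0.697]
contact_force: [0.2, -1.1, 0.3]
gripper_width: 20.5
```

Call:
arm_command([
  [[0,0,0],[0,0,0],1],
  [[0,0,0],[0,0,0],1],
  [[0,0,0],[0,0,0],1],
  [[0,0,0],[0,0,0],1],
  [[0,0,0],[0,0,0],1],
])

```text
clock: 5.35
position: [512.3, -163.4, 196.2]
ee_rot: [-0.121, 0.697, 0.121, 0.697]
contact_force: [-0.6, -0.8, -1.0]
gripper_width: 20.3
```

```bash
cat > step.py <<'E'
import sys
from h import *
s=readout.read_state();p=s['position'];F=np.array(s['contact_force'])
open("log.txt","a").write(" ".join(map(str,[s['clock'],*p,*F]))+"\n")
L=np.atleast_2d(np.loadtxt("log.txt"));c=np.array([545.5,-119.2])
if len(sys.argv)>2: c=np.array(eval(sys.argv[2]))
q=L[:,1:3]
if len(q)>4:
    A=np.c_[2*q,np.ones(len(q))];t=np.linalg.lstsq(A,(q**2).sum(1),rcond=None)[0];print("fit c",t[:2].round(1),"r",np.sqrt(t[2]+t[:2]@t[:2]).round(1))
d=p[:2]-c;a=np.arctan2(d[1],d[0]);tg=np.array([-np.sin(a),np.cos(a)])
print("t",s['clock'],"r",np.hypot(*d).round(1),"ang",np.degrees(a).round(1),"z",p[2].round(1),"Ft",(F[:2]@tg).round(1),"Fr",(F[:2]@d/np.hypot(*d)).round(1),"Fz",F[2].round(1))
for st in eval(sys.argv[1]):
    b=a+np.radians(st);print(st,(c+55*np.array([np.cos(b),np.sin(b)])-p[:2]).round(1),round(st/60,1))
E
python3 step.py "(4,8,12,16,20)"
```

```text
t 5.35 r 55.2 ang -126.9 z 196.2 Ft 0.0 Fr 1.0 Fz -1.0
4 [ 3.3 -2. ] 0.1
8 [ 6.6 -4. ] 0.1
12 [10.  -5.7] 0.2
16 [13.6 -7.2] 0.3
20 [17.2 -8.4] 0.3
```

Call:
arm_command([
  [[0,0,0],[3.3,-2.0,0.1],1],
  [[0,0,0],[6.6,-4.0,0.1],1],
  [[0,0,0],[10,-5.7,0.2],1],
  [[0,0,0],[13.6,-7.2,0.3],1],
  [[0,0,0],[17.2,-8.4,0.3],1],
])

```text
clock: 5.85
position: [529.2, -172.1, 196.4]
ee_rot: [-0.121, 0.697, 0.121, 0.696]
contact_force: [-4.8, 0.1, 3.0]
gripper_width: 20.7
```

```bash
python3 step.py "(6,12,18,24,30)"
```

```text
t 5.85 r 55.3 ang -107.1 z 196.4 Ft -4.6 Fr 1.3 Fz 3.0
6 [ 5.7 -1.1] 0.1
12 [11.4 -1.9] 0.2
18 [17.1 -2.1] 0.3
24 [22.9 -1.7] 0.4
30 [28.5 -0.7] 0.5
```

```bash
cat > plan.py <<'E'
import sys
from h import *
c=np.array(eval(sys.argv[1]));step=float(sys.argv[2]);n=int(sys.argv[3]);rows=[float(x) for x in sys.argv[4].split(",")] if len(sys.argv)>4 else [.2,.4,.6,.8,1]
p=readout.read_state()['position'];d=p[:2]-c;a=np.arctan2(d[1],d[0])
P=lambda t:c+55*np.array([np.cos(a+np.radians(t)),np.sin(a+np.radians(t))])
for k in range(n):
    o=p[:2] if k==0 else P(k*step)
    print([[[0,0,0],[*map(float,(P(k*step+f*step)-o).round(1)),round(f*step/60,1)],1] for f in rows])
E
python3 plan.py "(545.5,-119.2)" 35 3
```

```text
[[[0, 0, 0], [6.6, -1.3, 0.1], 1], [[0, 0, 0], [13.3, -2.1, 0.2], 1], [[0, 0, 0], [20.0, -2.0, 0.3], 1], [[0, 0, 0], [26.7, -1.1, 0.5], 1], [[0, 0, 0], [33.2, 0.5, 0.6], 1]]
[[[0, 0, 0], [6.3, 2.5, 0.1], 1], [[0, 0, 0], [12.2, 5.6, 0.2], 1], [[0, 0, 0], [17.6, 9.5, 0.3], 1], [[0, 0, 0], [22.6, 14.1, 0.5], 1], [[0, 0, 0], [27.0, 19.2, 0.6], 1]]
[[[0, 0, 0], [3.7, 5.6, 0.1], 1], [[0, 0, 0], [6.7, 11.6, 0.2], 1], [[0, 0, 0], [9.0, 17.9, 0.3], 1], [[0, 0, 0], [10.4, 24.5, 0.5], 1], [[0, 0, 0], [11.1, 31.2, 0.6], 1]]
```

Call:
arm_command([
  [[0,0,0],[6.6,-1.3,0.1],1],
  [[0,0,0],[13.3,-2.1,0.2],1],
  [[0,0,0],[20.0,-2.0,0.3],1],
  [[0,0,0],[26.7,-1.1,0.5],1],
  [[0,0,0],[33.2,0.5,0.6],1],
])

```text
clock: 6.35
position: [562.8, -171.9, 196.9]
ee_rot: [-0.121, 0.697, 0.121, 0.696]
contact_force: [-5.6, -1.3, 1.1]
gripper_width: 20.2
```

```bash
python3 step.py "()"; python3 plan.py "(545.5,-119.2)" 35 2
```

```text
t 6.35 r 55.4 ang -71.8 z 196.9 Ft -5.8 Fr -0.5 Fz 1.1
[[[0, 0, 0], [6.1, 2.9, 0.1], 1], [[0, 0, 0], [12.0, 6.1, 0.2], 1], [[0, 0, 0], [17.4, 10.0, 0.3], 1], [[0, 0, 0], [22.4, 14.6, 0.5], 1], [[0, 0, 0], [26.7, 19.7, 0.6], 1]]
[[[0, 0, 0], [3.7, 5.6, 0.1], 1], [[0, 0, 0], [6.7, 11.6, 0.2], 1], [[0, 0, 0], [8.9, 18.0, 0.3], 1], [[0, 0, 0], [10.3, 24.5, 0.5], 1], [[0, 0, 0], [10.9, 31.2, 0.6], 1]]
```

Call:
arm_command([
  [[0,0,0],[6.1,2.9,0.1],1],
  [[0,0,0],[12.0,6.1,0.2],1],
  [[0,0,0],[17.4,10.0,0.3],1],
  [[0,0,0],[22.4,14.6,0.5],1],
  [[0,0,0],[26.7,19.7,0.6],1],
])

```text
clock: 6.85
position: [590.0, -152.1, 197.4]
ee_rot: [-0.121, 0.697, 0.121, 0.696]
contact_force: [-4.1, -3.5, 0.0]
gripper_width: 20.4
```

```bash
python3 step.py "()"; python3 plan.py "(545.5,-119.2)" 35 2
```

```text
t 6.85 r 55.3 ang -36.4 z 197.4 Ft -5.2 Fr -1.2 Fz 0.0
[[[0, 0, 0], [3.4, 5.8, 0.1], 1], [[0, 0, 0], [6.3, 11.9, 0.2], 1], [[0, 0, 0], [8.5, 18.2, 0.3], 1], [[0, 0, 0], [9.9, 24.8, 0.5], 1], [[0, 0, 0], [10.5, 31.5, 0.6], 1]]
[[[0, 0, 0], [-0.2, 6.7, 0.1], 1], [[0, 0, 0], [-1.3, 13.3, 0.2], 1], [[0, 0, 0], [-3.2, 19.8, 0.3], 1], [[0, 0, 0], [-5.8, 26.0, 0.5], 1], [[0, 0, 0], [-9.1, 31.8, 0.6], 1]]
```

Call:
arm_command([
  [[0,0,0],[3.4,5.8,0.1],1],
  [[0,0,0],[6.3,11.9,0.2],1],
  [[0,0,0],[8.5,18.2,0.3],1],
  [[0,0,0],[9.9,24.8,0.5],1],
  [[0,0,0],[10.5,31.5,0.6],1],
])

```text
clock: 7.35
position: [600.9, -120.8, 197.8]
ee_rot: [-0.122, 0.697, 0.121, 0.696]
contact_force: [-4.5, -5.2, 0.2]
gripper_width: 20.3
```

Call:
arm_command([
  [[0,0,0],[-0.2,6.7,0.1],1],
  [[0,0,0],[-1.3,13.3,0.2],1],
  [[0,0,0],[-3.2,19.8,0.3],1],
  [[0,0,0],[-5.8,26.0,0.5],1],
  [[0,0,0],[-9.1,31.8,0.6],1],
])

```text
clock: 7.85
position: [592.6, -89.8, 198.4]
ee_rot: [-0.123, 0.697, 0.12, 0.696]
contact_force: [-0.9, -7.2, -0.8]
gripper_width: 20.1
```

```bash
python3 step.py "()"; python3 plan.py "(545.5,-119.2)" 35 3
```

```text
fit c [ 545.6 -119.2] r 55.4
t 7.85 r 55.5 ang 32.0 z 198.4 Ft -5.6 Fr -4.6 Fz -0.8
[[[0, 0, 0], [-4.3, 5.2, 0.1], 1], [[0, 0, 0], [-8.9, 10.2, 0.2], 1], [[0, 0, 0], [-14.0, 14.5, 0.3], 1], [[0, 0, 0], [-19.6, 18.2, 0.5], 1], [[0, 0, 0], [-25.6, 21.2, 0.6], 1]]
[[[0, 0, 0], [-6.3, 2.2, 0.1], 1], [[0, 0, 0], [-12.9, 3.7, 0.2], 1], [[0, 0, 0], [-19.6, 4.3, 0.3], 1], [[0, 0, 0], [-26.3, 4.2, 0.5], 1], [[0, 0, 0], [-32.9, 3.2, 0.6], 1]]
[[[0, 0, 0], [-6.5, -1.8, 0.1], 1], [[0, 0, 0], [-12.7, -4.4, 0.2], 1], [[0, 0, 0], [-18.5, -7.7, 0.3], 1], [[0, 0, 0], [-23.9, -11.7, 0.5], 1], [[0, 0, 0], [-28.8, -16.3, 0.6], 1]]
```

Call:
arm_command([
  [[0,0,0],[-4.3,5.2,0.1],1],
  [[0,0,0],[-8.9,10.2,0.2],1],
  [[0,0,0],[-14.0,14.5,0.3],1],
  [[0,0,0],[-19.6,18.2,0.5],1],
  [[0,0,0],[-25.6,21.2,0.6],1],
])

```text
clock: 8.35
position: [569.3, -69.2, 199.0]
ee_rot: [-0.124, 0.695, 0.119, 0.698]
contact_force: [1.8, -7.3, -3.0]
gripper_width: 20.3
```

Call:
arm_command([
  [[0,0,0],[-6.3,2.2,0.1],1],
  [[0,0,0],[-12.9,3.7,0.2],1],
  [[0,0,0],[-19.6,4.3,0.3],1],
  [[0,0,0],[-26.3,4.2,0.5],1],
  [[0,0,0],[-32.9,3.2,0.6],1],
])

```text
clock: 8.85
position: [540.8, -64.7, 199.9]
ee_rot: [-0.124, 0.692, 0.119, 0.702]
contact_force: [4.5, -1.4, -4.0]
gripper_width: 20.6
```

```bash
python3 step.py "()"; python3 plan.py "(545.6,-119.2)" 35 2; python3 - <<'E'
from h import *
# height of hub/rim above deck near press from first pictures, both cams
i=np.load("i0.npz");hub=np.array([546,-118.5])
for n,im,d in(("top",i["b"],i["db"]),("scene",i["a"],i["da"])):
    C=cloud(n,d);r=np.hypot(C[...,0]-hub[0],C[...,1]-hub[1]);w=im.min(2)
    if n=="top": hm=(r<8)
    else: hm=(r<8)&(C[...,2]>205)
    print(n,"hub z",np.median(C[hm][:,2]),C[hm][:,2].std(),hm.sum())
    rm=(abs(r-55)<5)&(w>170)&(C[...,2]>200)&(C[...,2]<235);print("rim",np.median(C[rm][:,2]),rm.sum())
    sat=im.max(2).astype(int)-im.min(2)
    dk=(r>110)&(r<330)&(abs(C[...,2])<8)&(w>80)&(w<150)&(sat<40)
    A=np.c_[C[dk][:,:2]-hub,np.ones(dk.sum())];print("deck",np.linalg.lstsq(A,C[dk][:,2],rcond=None)[0],dk.sum())
E
```

```text
fit c [ 545.8 -119.4] r 55.1
t 8.85 r 54.7 ang 94.9 z 199.9 Ft -4.3 Fr -1.8 Fz -4.0
[[[0, 0, 0], [-6.7, -0.7, 0.1], 1], [[0, 0, 0], [-13.1, -2.5, 0.2], 1], [[0, 0, 0], [-19.3, -5.1, 0.3], 1], [[0, 0, 0], [-25.2, -8.4, 0.5], 1], [[0, 0, 0], [-30.6, -12.4, 0.6], 1]]
[[[0, 0, 0], [-4.9, -4.6, 0.1], 1], [[0, 0, 0], [-9.1, -9.8, 0.2], 1], [[0, 0, 0], [-12.7, -15.5, 0.3], 1], [[0, 0, 0], [-15.6, -21.5, 0.5], 1], [[0, 0, 0], [-17.7, -27.9, 0.6], 1]]
top hub z 220.5327656002276 1.0486789991864394 58
rim 220.05453740688466 834
deck [ 0.00099764  0.00067148 -0.03221648] 27971
scene hub z 219.7144192962527 1.1108093540597515 27
rim nan 0
deck [-5.25422546e-04 -4.34910079e-04 -7.31360567e-01] 26135
  return _methods._mean(a, axis=axis, dtype=dtype,
  ret = ret.dtype.type(ret / rcount)
```

```bash
python3 -c "
from h import *
s=readout.read_state();print(s['joints'].round(3),s['joint_vel'].round(3),s['position'],s['wrist_torque'],s['joint_efforts'].round(1))
R0=Rotation.from_quat([-.1216,.6966,.123,.6963]);R=Rotation.from_quat(s['ee_rot']);print(np.degrees((R0*R.inv()).as_rotvec()))"
```

```text
[ 0.183  0.237 -0.199  0.007 -1.121 -1.412] [ 0.007 -0.11  -0.141 -0.009  0.042 -0.006] [540.77769764 -64.67558751 199.91344565] [-0.22621243 -1.45203002  0.01563806] [  0.3 -33.1  18.    3.9  -1.4  -0. ]
[0.33508525 0.90251029 0.13116584]
```

Call:
arm_command([
  [[0.3,0.9,0],[-6.7,-0.7,0.1],1],
  [[0.3,0.9,0],[-13.1,-2.5,0.2],1],
  [[0.3,0.9,0],[-19.3,-5.1,0.3],1],
  [[0.3,0.9,0],[-25.2,-8.4,0.5],1],
  [[0.3,0.9,0],[-30.6,-12.4,0.6],1],
])

```text
clock: 9.35
position: [513.0, -75.1, 200.6]
ee_rot: [-0.121, 0.694, 0.123, 0.699]
contact_force: [3.7, 2.3, -3.7]
gripper_width: 20.5
```

```bash
cat >> step.py <<'E'
R0=Rotation.from_quat([-.1216,.6966,.123,.6963]);print("turn",np.degrees((R0*Rotation.from_quat(s['ee_rot']).inv()).as_rotvec()).round(1),"vel",s['joint_vel'].round(2))
E
python3 step.py "()"; python3 plan.py "(545.7,-119.3)" 35 2
```

```text
fit c [ 545.8 -119.4] r 55.1
t 9.35 r 54.7 ang 126.4 z 200.6 Ft -4.3 Fr -0.4 Fz -3.7
turn [-0.2  0.4  0.1] vel [-0.06 -0.09 -0.11  0.    0.    0.06]
[[[0, 0, 0], [-5.2, -4.3, 0.1], 1], [[0, 0, 0], [-9.8, -9.2, 0.2], 1], [[0, 0, 0], [-13.7, -14.6, 0.3], 1], [[0, 0, 0], [-17.0, -20.5, 0.5], 1], [[0, 0, 0], [-19.5, -26.7, 0.6], 1]]
[[[0, 0, 0], [-1.7, -6.5, 0.1], 1], [[0, 0, 0], [-2.7, -13.1, 0.2], 1], [[0, 0, 0], [-2.8, -19.8, 0.3], 1], [[0, 0, 0], [-2.1, -26.5, 0.5], 1], [[0, 0, 0], [-0.6, -33.1, 0.6], 1]]
```

Call:
arm_command([
  [[-0.2,0.4,0],[-5.2,-4.3,0.1],1],
  [[-0.2,0.4,0],[-9.8,-9.2,0.2],1],
  [[-0.2,0.4,0],[-13.7,-14.6,0.3],1],
  [[-0.2,0.4,0],[-17.0,-20.5,0.5],1],
  [[-0.2,0.4,0],[-19.5,-26.7,0.6],1],
])

```text
clock: 9.85
position: [493.5, -101.1, 201.1]
ee_rot: [-0.121, 0.697, 0.123, 0.696]
contact_force: [0.8, 4.1, -2.6]
gripper_width: 20.7
```

```bash
python3 step.py "()"; python3 plan.py "(545.7,-119.3)" 18 1 .33,.66,1,1,1
```

```text
fit c [ 545.7 -119.4] r 55.2
t 9.85 r 55.1 ang 160.9 z 201.1 Ft -4.2 Fr 0.6 Fz -2.6
turn [-0.1 -0.   0.1] vel [-0.13 -0.02 -0.03  0.01  0.    0.12]
[[[0, 0, 0], [-1.3, -5.6, 0.1], 1], [[0, 0, 0], [-2.3, -11.2, 0.2], 1], [[0, 0, 0], [-2.7, -17.0, 0.3], 1], [[0, 0, 0], [-2.7, -17.0, 0.3], 1], [[0, 0, 0], [-2.7, -17.0, 0.3], 1]]
```

Call:
arm_command([
  [[0,0,0],[-1.3,-5.6,0.1],1],
  [[0,0,0],[-2.3,-11.2,0.2],1],
  [[0,0,0],[-2.7,-17.0,0.3],1],
  [[0,0,0],[-2.7,-17.0,0.3],1],
  [[0,0,0],[-2.7,-17.0,0.3],1],
])

```text
clock: 10.35
position: [490.3, -118.7, 201.4]
ee_rot: [-0.121, 0.697, 0.123, 0.696]
contact_force: [-0.9, 3.4, -0.9]
gripper_width: 20.2
```

```bash
python3 step.py "()"; for s in 1 3 6; do python3 plan.py "(545.7,-119.3)" $s 1; done
```

```text
fit c [ 545.7 -119.4] r 55.2
t 10.35 r 55.2 ang 179.5 z 201.4 Ft -3.4 Fr 0.9 Fz -0.9
turn [-0.  -0.1  0.1] vel [ 0. -0. -0.  0.  0. -0.]
[[[0, 0, 0], [0.4, -0.2, 0.0], 1], [[0, 0, 0], [0.4, -0.4, 0.0], 1], [[0, 0, 0], [0.4, -0.6, 0.0], 1], [[0, 0, 0], [0.4, -0.8, 0.0], 1], [[0, 0, 0], [0.4, -1.0, 0.0], 1]]
[[[0, 0, 0], [0.4, -0.6, 0.0], 1], [[0, 0, 0], [0.4, -1.2, 0.0], 1], [[0, 0, 0], [0.4, -1.7, 0.0], 1], [[0, 0, 0], [0.4, -2.3, 0.0], 1], [[0, 0, 0], [0.4, -2.9, 0.1], 1]]
[[[0, 0, 0], [0.4, -1.2, 0.0], 1], [[0, 0, 0], [0.4, -2.3, 0.0], 1], [[0, 0, 0], [0.5, -3.5, 0.1], 1], [[0, 0, 0], [0.5, -4.6, 0.1], 1], [[0, 0, 0], [0.6, -5.8, 0.1], 1]]
```

Call:
arm_command([
  [[0,0,0],[0,0.8,0],1],
  [[0,0,0],[0,0.8,0],1],
  [[0,0,0],[0,0.8,0],1],
  [[0,0,0],[0,0.8,0],1],
  [[0,0,0],[0,0.8,0],1],
])

```text
clock: 10.85
position: [490.3, -118.1, 201.4]
ee_rot: [-0.121, 0.697, 0.122, 0.696]
contact_force: [0.3, 0.6, -1.2]
gripper_width: 20.5
```

```bash
python3 step.py "()"; for i in 1 2 3; do python3 -c "
from h import *
imaging.get_image('top')
s=readout.read_state();print(s['position'],s['contact_force'])"; done
```

```text
fit c [ 545.6 -119.4] r 55.2
t 10.85 r 55.2 ang 178.8 z 201.4 Ft -0.6 Fr -0.3 Fz -1.2
turn [ 0.  -0.1  0.1] vel [-0. -0.  0. -0. -0.  0.]
[ 490.27088106 -118.0589285   201.38312664] [ 1.37820855  1.63427693 -2.16033343]
[ 490.29701509 -118.01201911  201.392444  ] [ 0.72632241  0.54449786 -1.79366736]
[ 490.31140895 -118.0245098   201.40145308] [-0.02544527  0.47240165 -1.13723593]
```

```bash
python3 plan.py "(545.6,-119.4)" 16 1 .25,.5,.75,1,1
```

```text
[[[0, 0, 0], [0.3, -3.8, 0.1], 1], [[0, 0, 0], [0.7, -7.7, 0.1], 1], [[0, 0, 0], [1.2, -11.5, 0.2], 1], [[0, 0, 0], [2.1, -15.2, 0.3], 1], [[0, 0, 0], [2.1, -15.2, 0.3], 1]]
```

Call:
arm_command([
  [[0,0,0],[0.3,-3.8,0.1],1],
  [[0,0,0],[0.7,-7.7,0.1],1],
  [[0,0,0],[1.2,-11.5,0.2],1],
  [[0,0,0],[2.1,-15.2,0.3],1],
  [[0,0,0],[2.1,-15.2,0.3],1],
])

```text
clock: 11.5
position: [492.2, -133.8, 201.6]
ee_rot: [-0.121, 0.697, 0.122, 0.696]
contact_force: [-1.2, 3.0, -1.2]
gripper_width: 20.4
```

```bash
python3 step.py "()"; for i in 1 2 3 4 5 6 7 8; do python3 plan.py "(545.6,-119.4)" 4.7 $i .25,.5,.75,1,1|tail -1; done
```

```text
fit c [ 545.6 -119.4] r 55.2
t 11.5 r 55.3 ang -164.7 z 201.6 Ft -3.2 Fr 0.3 Fz -1.2
turn [ 0.  -0.1  0.1] vel [ 0.01 -0.   -0.01  0.    0.   -0.01]
[[[0, 0, 0], [0.6, -1.0, 0.0], 1], [[0, 0, 0], [1.0, -2.1, 0.0], 1], [[0, 0, 0], [1.3, -3.2, 0.1], 1], [[0, 0, 0], [1.7, -4.2, 0.1], 1], [[0, 0, 0], [1.7, -4.2, 0.1], 1]]
[[[0, 0, 0], [0.4, -1.1, 0.0], 1], [[0, 0, 0], [0.8, -2.1, 0.0], 1], [[0, 0, 0], [1.2, -3.1, 0.1], 1], [[0, 0, 0], [1.7, -4.2, 0.1], 1], [[0, 0, 0], [1.7, -4.2, 0.1], 1]]
[[[0, 0, 0], [0.5, -1.0, 0.0], 1], [[0, 0, 0], [1.0, -2.0, 0.0], 1], [[0, 0, 0], [1.5, -3.0, 0.1], 1], [[0, 0, 0], [2.0, -4.0, 0.1], 1], [[0, 0, 0], [2.0, -4.0, 0.1], 1]]
[[[0, 0, 0], [0.6, -1.0, 0.0], 1], [[0, 0, 0], [1.1, -1.9, 0.0], 1], [[0, 0, 0], [1.7, -2.9, 0.1], 1], [[0, 0, 0], [2.4, -3.8, 0.1], 1], [[0, 0, 0], [2.4, -3.8, 0.1], 1]]
[[[0, 0, 0], [0.6, -0.9, 0.0], 1], [[0, 0, 0], [1.3, -1.8, 0.0], 1], [[0, 0, 0], [2.0, -2.8, 0.1], 1], [[0, 0, 0], [2.7, -3.6, 0.1], 1], [[0, 0, 0], [2.7, -3.6, 0.1], 1]]
[[[0, 0, 0], [0.7, -0.9, 0.0], 1], [[0, 0, 0], [1.4, -1.7, 0.0], 1], [[0, 0, 0], [2.2, -2.6, 0.1], 1], [[0, 0, 0], [3.0, -3.4, 0.1], 1], [[0, 0, 0], [3.0, -3.4, 0.1], 1]]
[[[0, 0, 0], [0.8, -0.8, 0.0], 1], [[0, 0, 0], [1.6, -1.6, 0.0], 1], [[0, 0, 0], [2.4, -2.4, 0.1], 1], [[0, 0, 0], [3.2, -3.2, 0.1], 1], [[0, 0, 0], [3.2, -3.2, 0.1], 1]]
[[[0, 0, 0], [0.8, -0.7, 0.0], 1], [[0, 0, 0], [1.7, -1.5, 0.0], 1], [[0, 0, 0], [2.6, -2.2, 0.1], 1], [[0, 0, 0], [3.5, -2.9, 0.1], 1], [[0, 0, 0], [3.5, -2.9, 0.1], 1]]
```

Call:
arm_command([
  [[0,0,0],[0.5,-1.1,0],1],
  [[0,0,0],[0.9,-2.2,0],1],
  [[0,0,0],[1.3,-3.3,0.1],1],
  [[0,0,0],[1.9,-4.6,0.1],1],
  [[0,0,0],[1.9,-4.6,0.1],1],
])

```text
clock: 12.0
position: [493.8, -138.6, 201.7]
ee_rot: [-0.121, 0.698, 0.122, 0.695]
contact_force: [-2.2, 3.5, 0.4]
gripper_width: 20.3
```

Call:
arm_command([
  [[0,0,0],[0.5,-1.1,0],1],
  [[0,0,0],[1.0,-2.3,0],1],
  [[0,0,0],[1.5,-3.4,0.1],1],
  [[0,0,0],[2.0,-4.6,0.1],1],
  [[0,0,0],[2.0,-4.6,0.1],1],
])

```text
clock: 12.5
position: [495.8, -143.5, 201.8]
ee_rot: [-0.121, 0.698, 0.122, 0.695]
contact_force: [-2.7, 3.8, -0.1]
gripper_width: 20.4
```

Call:
arm_command([
  [[0,0,0],[0.6,-1.1,0],1],
  [[0,0,0],[1.2,-2.2,0],1],
  [[0,0,0],[1.8,-3.3,0.1],1],
  [[0,0,0],[2.4,-4.4,0.1],1],
  [[0,0,0],[2.4,-4.4,0.1],1],
])

```text
clock: 13.0
position: [498.3, -148.1, 201.9]
ee_rot: [-0.121, 0.698, 0.122, 0.695]
contact_force: [-2.1, 2.5, -0.0]
gripper_width: 20.2
```

Call:
arm_command([
  [[0,0,0],[0.7,-1.1,0],1],
  [[0,0,0],[1.4,-2.1,0],1],
  [[0,0,0],[2.1,-3.2,0.1],1],
  [[0,0,0],[2.8,-4.2,0.1],1],
  [[0,0,0],[2.8,-4.2,0.1],1],
])

```text
clock: 13.5
position: [501.2, -152.4, 202.0]
ee_rot: [-0.121, 0.698, 0.122, 0.695]
contact_force: [-2.8, 2.5, -0.2]
gripper_width: 20.5
```

Call:
arm_command([
  [[0,0,0],[0.8,-1.0,0],1],
  [[0,0,0],[1.6,-2.0,0],1],
  [[0,0,0],[2.4,-3.0,0.1],1],
  [[0,0,0],[3.2,-3.9,0.1],1],
  [[0,0,0],[3.2,-3.9,0.1],1],
])

```text
clock: 14.0
position: [504.6, -156.5, 202.0]
ee_rot: [-0.121, 0.698, 0.122, 0.695]
contact_force: [-3.3, 2.9, 0.4]
gripper_width: 20.7
```

Call:
arm_command([
  [[0,0,0],[0.9,-0.9,0],1],
  [[0,0,0],[1.8,-1.8,0],1],
  [[0,0,0],[2.7,-2.7,0.1],1],
  [[0,0,0],[3.6,-3.5,0.1],1],
  [[0,0,0],[3.6,-3.5,0.1],1],
])

```text
clock: 14.5
position: [508.3, -160.2, 202.1]
ee_rot: [-0.121, 0.698, 0.122, 0.695]
contact_force: [-3.0, 3.2, 1.0]
gripper_width: 20.5
```

Call:
arm_command([
  [[0,0,0],[1.0,-0.8,0],1],
  [[0,0,0],[2.0,-1.6,0],1],
  [[0,0,0],[3.0,-2.4,0.1],1],
  [[0,0,0],[3.9,-3.2,0.1],1],
  [[0,0,0],[3.9,-3.2,0.1],1],
])

```text
clock: 15.0
position: [512.3, -163.6, 202.2]
ee_rot: [-0.121, 0.698, 0.121, 0.695]
contact_force: [-3.5, 2.4, -0.1]
gripper_width: 20.4
```

Call:
arm_command([
  [[0,0,0],[1.0,-0.7,0],1],
  [[0,0,0],[2.1,-1.4,0],1],
  [[0,0,0],[3.1,-2.1,0.1],1],
  [[0,0,0],[4.2,-2.8,0.1],1],
  [[0,0,0],[4.2,-2.8,0.1],1],
])

```text
clock: 15.5
position: [516.7, -166.5, 202.3]
ee_rot: [-0.121, 0.698, 0.121, 0.695]
contact_force: [-2.8, 2.1, -0.3]
gripper_width: 20.6
```

Call:
arm_command([
  [[0,0,0],[1.1,-0.6,0],1],
  [[0,0,0],[2.2,-1.2,0],1],
  [[0,0,0],[3.3,-1.8,0.1],1],
  [[0,0,0],[4.4,-2.4,0.1],1],
  [[0,0,0],[4.4,-2.4,0.1],1],
])

```text
clock: 16.0
position: [521.3, -169.0, 202.4]
ee_rot: [-0.121, 0.698, 0.121, 0.695]
contact_force: [-3.8, 1.1, 0.4]
gripper_width: 20.6
```

Call:
arm_command([
  [[0,0,0],[1.2,-0.5,0],1],
  [[0,0,0],[2.3,-1.0,0],1],
  [[0,0,0],[3.5,-1.5,0.1],1],
  [[0,0,0],[4.7,-2.0,0.1],1],
  [[0,0,0],[4.7,-2.0,0.1],1],
])

```text
clock: 16.5
position: [526.2, -171.2, 202.4]
ee_rot: [-0.121, 0.698, 0.121, 0.695]
contact_force: [-3.3, 1.6, 0.4]
gripper_width: 20.1
```

Call:
arm_command([
  [[0,0,0],[-0.9,0.3,0],1],
  [[0,0,0],[-1.7,0.6,0],1],
  [[0,0,0],[-1.7,0.6,0],1],
  [[0,0,0],[-1.7,0.6,0],1],
  [[0,0,0],[-1.7,0.6,0],1],
])

```text
clock: 17.0
position: [525.0, -170.7, 202.6]
ee_rot: [-0.121, 0.697, 0.121, 0.696]
contact_force: [-0.9, 1.4, -1.4]
gripper_width: 20.2
```

```bash
python3 step.py "()"; python3 -c "
from h import *
for i in range(6):
  imaging.get_image('top')
  s=readout.read_state();print(s['position'].round(2),s['contact_force'].round(2))"
```

```text
fit c [ 545.6 -119.4] r 55.2
t 17.0 r 55.4 ang -111.7 z 202.6 Ft -1.3 Fr -0.9 Fz -1.4
turn [ 0.1 -0.1  0.2] vel [ 0.  0. -0.  0. -0. -0.]
[ 525.02 -170.66  202.55] [-1.21  0.53 -1.86]
[ 524.97 -170.64  202.53] [ 0.49  0.55 -2.42]
[ 524.94 -170.63  202.54] [-0.32  1.84 -1.21]
[ 524.9  -170.64  202.55] [-0.02  0.38 -1.36]
[ 524.87 -170.62  202.53] [-0.31  1.35 -1.57]
[ 524.83 -170.62  202.55] [-0.43  0.62 -1.5 ]
```

Call:
arm_command([
  [[0,0,0],[1.9,-0.8,0],1],
  [[0,0,0],[3.8,-1.4,0],1],
  [[0,0,0],[5.7,-2.0,0.1],1],
  [[0,0,0],[7.5,-2.5,0.1],1],
  [[0,0,0],[7.5,-2.5,0.1],1],
])

```text
clock: 17.8
position: [532.2, -173.1, 202.5]
ee_rot: [-0.121, 0.698, 0.121, 0.695]
contact_force: [-4.0, 2.6, 0.0]
gripper_width: 20.3
```

Call:
arm_command([
  [[0,0,0],[1.7,-0.4,0],1],
  [[0,0,0],[3.4,-0.7,0],1],
  [[0,0,0],[5.1,-1.0,0.1],1],
  [[0,0,0],[6.7,-1.2,0.1],1],
  [[0,0,0],[6.7,-1.2,0.1],1],
])

```text
clock: 18.3
position: [539.2, -174.4, 202.5]
ee_rot: [-0.121, 0.698, 0.121, 0.695]
contact_force: [-4.3, 2.6, 0.7]
gripper_width: 20.2
```

Call:
arm_command([
  [[0,0,0],[1.7,-0.1,0],1],
  [[0,0,0],[3.4,-0.2,0],1],
  [[0,0,0],[5.1,-0.2,0.1],1],
  [[0,0,0],[6.7,-0.2,0.1],1],
  [[0,0,0],[6.7,-0.2,0.1],1],
])

```text
clock: 18.8
position: [546.2, -174.7, 202.7]
ee_rot: [-0.121, 0.698, 0.121, 0.696]
contact_force: [-4.3, 1.0, -0.3]
gripper_width: 20.5
```

Call:
arm_command([
  [[0,0,0],[1.7,0,0],1],
  [[0,0,0],[3.4,0.1,0],1],
  [[0,0,0],[5.1,0.3,0.1],1],
  [[0,0,0],[6.7,0.6,0.1],1],
  [[0,0,0],[6.7,0.6,0.1],1],
])

```text
clock: 19.3
position: [553.2, -174.2, 202.8]
ee_rot: [-0.121, 0.698, 0.121, 0.696]
contact_force: [-4.5, 0.8, 0.8]
gripper_width: 20.4
```

Call:
arm_command([
  [[0,0,0],[1.7,0.2,0],1],
  [[0,0,0],[3.4,0.5,0],1],
  [[0,0,0],[5.0,0.9,0.1],1],
  [[0,0,0],[6.6,1.4,0.1],1],
  [[0,0,0],[6.6,1.4,0.1],1],
])

```text
clock: 19.8
position: [560.1, -172.8, 202.9]
ee_rot: [-0.121, 0.698, 0.121, 0.696]
contact_force: [-4.1, 1.0, 0.1]
gripper_width: 20.1
```

Call:
arm_command([
  [[0,0,0],[1.6,0.4,0],1],
  [[0,0,0],[3.3,0.9,0],1],
  [[0,0,0],[4.8,1.5,0.1],1],
  [[0,0,0],[6.4,2.2,0.1],1],
  [[0,0,0],[6.4,2.2,0.1],1],
])

```text
clock: 20.3
position: [566.5, -170.7, 202.9]
ee_rot: [-0.121, 0.698, 0.121, 0.696]
contact_force: [-5.1, 1.3, 1.0]
gripper_width: 20.9
```

Call:
arm_command([
  [[0,0,0],[1.6,0.6,0],1],
  [[0,0,0],[3.1,1.3,0],1],
  [[0,0,0],[4.6,2.1,0.1],1],
  [[0,0,0],[6.0,3.0,0.1],1],
  [[0,0,0],[6.0,3.0,0.1],1],
])

```text
clock: 20.8
position: [572.5, -167.8, 203.0]
ee_rot: [-0.122, 0.698, 0.121, 0.696]
contact_force: [-4.2, -0.2, 0.5]
gripper_width: 20.1
```

Call:
arm_command([
  [[0,0,0],[1.4,0.8,0],1],
  [[0,0,0],[2.7,1.6,0],1],
  [[0,0,0],[4.0,2.5,0.1],1],
  [[0,0,0],[5.3,3.4,0.1],1],
  [[0,0,0],[5.3,3.4,0.1],1],
])

```text
clock: 21.3
position: [577.6, -164.6, 203.1]
ee_rot: [-0.122, 0.698, 0.121, 0.695]
contact_force: [-4.3, 0.3, 0.5]
gripper_width: 20.6
```

Call:
arm_command([
  [[0,0,0],[1.3,0.9,0],1],
  [[0,0,0],[2.6,1.9,0],1],
  [[0,0,0],[3.7,2.9,0.1],1],
  [[0,0,0],[4.9,4.0,0.1],1],
  [[0,0,0],[4.9,4.0,0.1],1],
])

```text
clock: 21.8
position: [582.3, -160.9, 203.1]
ee_rot: [-0.122, 0.698, 0.121, 0.695]
contact_force: [-5.7, 0.1, 0.9]
gripper_width: 20.0
```

Call:
arm_command([
  [[0,0,0],[1.2,1.0,0],1],
  [[0,0,0],[2.3,2.1,0],1],
  [[0,0,0],[3.3,3.3,0.1],1],
  [[0,0,0],[4.3,4.5,0.1],1],
  [[0,0,0],[4.3,4.5,0.1],1],
])

```text
clock: 22.3
position: [586.5, -156.8, 203.3]
ee_rot: [-0.122, 0.698, 0.12, 0.695]
contact_force: [-4.9, -0.4, 0.8]
gripper_width: 20.3
```

Call:
arm_command([
  [[0,0,0],[1.0,1.2,0],1],
  [[0,0,0],[2.0,2.4,0],1],
  [[0,0,0],[2.9,3.6,0.1],1],
  [[0,0,0],[3.7,4.9,0.1],1],
  [[0,0,0],[3.7,4.9,0.1],1],
])

```text
clock: 22.8
position: [589.2, -153.4, 203.3]
ee_rot: [-0.122, 0.699, 0.12, 0.694]
contact_force: [-6.3, -4.8, 0.2]
gripper_width: 20.3
```

Ft has jumped to about -7.7 N and the advance fell short (4.4 of 6.1 mm), so this may be the stop. I'll take a small step.

Call:
arm_command([
  [[0,0,0],[0.6,0.8,0],1],
  [[0,0,0],[1.2,1.6,0],1],
  [[0,0,0],[1.2,1.6,0],1],
  [[0,0,0],[1.2,1.6,0],1],
  [[0,0,0],[1.2,1.6,0],1],
])

```text
clock: 23.3
position: [589.2, -153.4, 203.3]
ee_rot: [-0.123, 0.7, 0.119, 0.693]
contact_force: [-7.3, -5.1, 0.1]
gripper_width: 20.3
```

```bash
cat > f.py <<'E'
from h import *
c=np.array([545.6,-119.4]);T=[]
for i in range(4):
  s=readout.read_state();p=s['position'];F=s['contact_force'];d=(p[:2]-c)/np.hypot(*(p[:2]-c));t=np.array([-d[1],d[0]]);T.append([F[:2]@t,F[:2]@d,F[2],*p])
  if i<3: imaging.get_image('top')
T=np.array(T);print(s['clock'],"Ft,Fr,Fz",T[:,:3].round(1).tolist(),"mean",T.mean(0).round(2),"ang",np.degrees(np.arctan2(d[1],d[0])),"t",t)
E
python3 f.py
```

```text
23.45 Ft,Fr,Fz [[-8.5, -2.6, 0.1], [-8.0, -3.2, 0.4], [-7.0, -2.4, 0.7], [-6.9, -3.2, -0.0]] mean [-7.590e+00 -2.860e+00  2.900e-01  5.892e+02 -1.534e+02  2.033e+02] ang -37.951280644444836 t [0.6149912  0.78853397]
```

It's a hard stop: no travel for a 2 mm push. I'll increase the push gradually.

Call:
arm_command([
  [[0,0,0],[0.8,1.1,0],1],
  [[0,0,0],[1.5,2.0,0],1],
  [[0,0,0],[2.1,2.7,0],1],
  [[0,0,0],[2.1,2.7,0],1],
  [[0,0,0],[2.1,2.7,0],1],
])

```text
clock: 23.95
position: [589.7, -152.8, 203.3]
ee_rot: [-0.123, 0.702, 0.118, 0.692]
contact_force: [-7.3, -5.1, 1.6]
gripper_width: 20.2
```

```bash
python3 f.py; python3 step.py "()"|tail -1
```

```text
24.1 Ft,Fr,Fz [[-8.5, -2.8, 1.6], [-8.7, -2.1, -0.3], [-8.9, -2.3, 1.1], [-9.5, -2.6, -0.5]] mean [-8.9000e+00 -2.4500e+00  5.0000e-01  5.8965e+02 -1.5284e+02  2.0327e+02] ang -37.244866785065106 t [0.60522267 0.79605623]
turn [ 0.7 -0.7  0.3] vel [ 0. -0. -0.  0.  0.  0.]
```

Call:
arm_command([
  [[0,0,0],[1.2,1.6,0],1],
  [[0,0,0],[2.4,3.2,0],1],
  [[0,0,0],[3.6,4.8,0],1],
  [[0,0,0],[3.6,4.8,0],1],
  [[0,0,0],[3.6,4.8,0],1],
])

```text
clock: 24.6
position: [590.7, -151.5, 203.2]
ee_rot: [-0.124, 0.704, 0.116, 0.689]
contact_force: [-9.1, -8.8, -0.6]
gripper_width: 20.3
```

```bash
python3 f.py; python3 step.py "()"|tail -1
```

```text
24.75 Ft,Fr,Fz [[-12.4, -2.3, -0.6], [-11.7, -1.7, -0.3], [-12.0, -2.8, 0.8], [-12.4, -1.5, 0.3]] mean [-1.2140e+01 -2.0600e+00  5.0000e-02  5.9070e+02 -1.5148e+02  2.0320e+02] ang -35.42488695011221 t [0.57963518 0.8148761 ]
turn [ 1.  -1.   0.4] vel [ 0. -0. -0.  0. -0. -0.]
```

Call:
arm_command([
  [[0,0,0],[1.4,1.9,0],1],
  [[0,0,0],[2.8,3.8,0],1],
  [[0,0,0],[4.1,5.8,0],1],
  [[0,0,0],[4.1,5.8,0],1],
  [[0,0,0],[4.1,5.8,0],1],
])

```text
clock: 25.25
position: [591.5, -150.3, 203.1]
ee_rot: [-0.125, 0.707, 0.114, 0.686]
contact_force: [-10.4, -11.5, -0.3]
gripper_width: 20.5
```

```bash
python3 f.py; python3 step.py "()"|tail -1
```

```text
25.4 Ft,Fr,Fz [[-15.3, -2.2, -0.3], [-15.2, -1.6, -0.3], [-15.5, -1.7, 0.7], [-15.4, -1.9, 0.3]] mean [-1.5370e+01 -1.8800e+00  1.1000e-01  5.9145e+02 -1.5028e+02  2.0314e+02] ang -33.971548206093296 t [0.55878115 0.82931515]
turn [ 1.3 -1.4  0.5] vel [ 0. -0.  0. -0. -0. -0.]
```

The stop is snugged at 15.4 N with a steady reading. Now I'll ease back about 90°.

```bash
python3 plan.py "(545.6,-119.4)" -24 4
```

```text
[[[0, 0, 0], [-3.0, -3.5, -0.1], 1], [[0, 0, 0], [-6.0, -7.0, -0.2], 1], [[0, 0, 0], [-9.3, -10.2, -0.2], 1], [[0, 0, 0], [-12.9, -13.1, -0.3], 1], [[0, 0, 0], [-16.7, -15.7, -0.4], 1]]
[[[0, 0, 0], [-4.0, -2.3, -0.1], 1], [[0, 0, 0], [-8.2, -4.2, -0.2], 1], [[0, 0, 0], [-12.5, -5.8, -0.2], 1], [[0, 0, 0], [-17.0, -7.0, -0.3], 1], [[0, 0, 0], [-21.5, -7.8, -0.4], 1]]
[[[0, 0, 0], [-4.6, -0.5, -0.1], 1], [[0, 0, 0], [-9.2, -0.5, -0.2], 1], [[0, 0, 0], [-13.8, -0.2, -0.2], 1], [[0, 0, 0], [-18.3, 0.5, -0.3], 1], [[0, 0, 0], [-22.8, 1.6, -0.4], 1]]
[[[0, 0, 0], [-4.4, 1.5, -0.1], 1], [[0, 0, 0], [-8.6, 3.3, -0.2], 1], [[0, 0, 0], [-12.7, 5.4, -0.2], 1], [[0, 0, 0], [-16.5, 7.9, -0.3], 1], [[0, 0, 0], [-20.2, 10.7, -0.4], 1]]
```

Call:
arm_command([
  [[0,0,0],[-3.0,-3.5,-0.1],1],
  [[0.3,-0.3,0],[-6.0,-7.0,-0.1],1],
  [[0.6,-0.6,0.2],[-9.3,-10.2,-0.2],1],
  [[0.9,-1.0,0.3],[-12.9,-13.1,-0.2],1],
  [[1.3,-1.4,0.5],[-16.7,-15.7,-0.2],1],
])

```text
clock: 25.9
position: [578.2, -164.0, 203.4]
ee_rot: [-0.122, 0.693, 0.124, 0.699]
contact_force: [0.8, 5.5, -1.7]
gripper_width: 20.6
```

```bash
python3 step.py "()" "(545.6,-119.4)"; python3 plan.py "(545.6,-119.4)" -25 2
```

```text
fit c [ 545.6 -119.4] r 55.2
t 25.9 r 55.2 ang -53.8 z 203.4 Ft 3.8 Fr -4.0 Fz -1.7
turn [-0.1  0.5 -0.1] vel [-0.08 -0.08 -0.09 -0.07  0.08  0.15]
[[[0, 0, 0], [-4.1, -2.5, -0.1], 1], [[0, 0, 0], [-8.3, -4.8, -0.2], 1], [[0, 0, 0], [-12.7, -6.7, -0.2], 1], [[0, 0, 0], [-17.3, -8.2, -0.3], 1], [[0, 0, 0], [-21.9, -9.4, -0.4], 1]]
[[[0, 0, 0], [-4.7, -0.7, -0.1], 1], [[0, 0, 0], [-9.5, -1.0, -0.2], 1], [[0, 0, 0], [-14.3, -0.9, -0.2], 1], [[0, 0, 0], [-19.1, -0.4, -0.3], 1], [[0, 0, 0], [-23.8, 0.6, -0.4], 1]]
```

Call:
arm_command([
  [[-0.1,0.5,0],[-4.1,-2.5,-0.1],1],
  [[-0.1,0.5,0],[-8.3,-4.8,-0.2],1],
  [[-0.1,0.5,0],[-12.7,-6.7,-0.2],1],
  [[-0.1,0.5,0],[-17.3,-8.2,-0.3],1],
  [[-0.1,0.5,0],[-21.9,-9.4,-0.4],1],
])

```text
clock: 26.4
position: [558.8, -172.8, 203.2]
ee_rot: [-0.123, 0.694, 0.124, 0.698]
contact_force: [4.4, 3.7, -3.3]
gripper_width: 20.3
```

Call:
arm_command([
  [[0,0,0],[-4.7,-0.7,-0.1],1],
  [[0,0,0],[-9.5,-1.0,-0.2],1],
  [[0,0,0],[-14.3,-0.9,-0.2],1],
  [[0,0,0],[-19.1,-0.4,-0.3],1],
  [[0,0,0],[-23.8,0.6,-0.4],1],
])

```text
clock: 26.9
position: [534.8, -173.0, 203.1]
ee_rot: [-0.123, 0.694, 0.124, 0.698]
contact_force: [3.3, -1.9, -4.5]
gripper_width: 20.5
```

```bash
python3 step.py "()" "(545.6,-119.4)"; python3 plan.py "(545.6,-119.4)" -29 1 .25,.5,.75,1,1
```

```text
fit c [ 545.7 -119.4] r 55.2
t 26.9 r 54.7 ang -101.4 z 203.1 Ft 3.7 Fr 1.2 Fz -4.5
turn [ 0.   0.4 -0.2] vel [ 0.02 -0.08 -0.12  0.    0.03 -0.02]
[[[0, 0, 0], [-6.8, 1.5, -0.1], 1], [[0, 0, 0], [-13.2, 4.1, -0.2], 1], [[0, 0, 0], [-19.3, 7.5, -0.4], 1], [[0, 0, 0], [-24.8, 11.7, -0.5], 1], [[0, 0, 0], [-24.8, 11.7, -0.5], 1]]
```

Call:
arm_command([
  [[0,0.4,-0.2],[-6.8,1.5,-0.3],1],
  [[0,0.4,-0.2],[-13.2,4.1,-0.5],1],
  [[0,0.4,-0.2],[-19.3,7.5,-0.7],1],
  [[0,0.4,-0.2],[-24.8,11.7,-0.9],1],
  [[0,0.4,-0.2],[-24.8,11.7,-0.9],1],
])

```text
clock: 27.4
position: [509.2, -161.0, 202.3]
ee_rot: [-0.121, 0.697, 0.123, 0.696]
contact_force: [3.7, 0.8, -3.7]
gripper_width: 20.5
```

```bash
python3 step.py "()" "(545.6,-119.4)"; python3 f.py
```

```text
fit c [ 545.6 -119.4] r 55.2
t 27.4 r 55.3 ang -131.2 z 202.3 Ft 2.2 Fr -3.0 Fz -3.7
turn [ 0.  -0.1  0. ] vel [-0.    0.01  0.02  0.   -0.01  0.01]
27.55 Ft,Fr,Fz [[2.2, -3.0, -3.7], [3.1, -3.1, -3.6], [2.5, -2.1, -3.7], [2.0, -1.7, -3.4]] mean [   2.44   -2.48   -3.59  509.37 -161.16  202.3 ] ang -130.732498520881 t [ 0.75776434 -0.65252832]
```

Call:
arm_command([
  [[0,0,0],[0.9,-0.3,-0.4],1],
  [[0,0,0],[0.9,-0.3,-0.4],0.4],
  [[0,0,0],[0.9,-0.3,-0.4],0.4],
  [[0,0,0],[0.9,-0.3,-0.4],0.4],
  [[0,0,0],[0.9,-0.3,-0.4],0.4],
])

```text
clock: 28.05
position: [510.1, -161.8, 202.0]
ee_rot: [-0.121, 0.698, 0.123, 0.695]
contact_force: [0.6, -1.3, 0.4]
gripper_width: 51.7
```

Call:
arm_command([
  [[0,0,0],[0,0,0],0.4],
  [[0,0,0],[0,0,0],0.4],
  [[0,0,0],[0,0,5],0.4],
  [[0,0,0],[0,0,15],0.4],
  [[0,0,0],[0,0,25],0.4],
])

```text
clock: 28.55
position: [510.3, -161.8, 228.1]
ee_rot: [-0.122, 0.697, 0.123, 0.696]
contact_force: [0.6, -0.7, 0.8]
gripper_width: 50.8
```

Released with no residual force. Now lift clear, move aside and check from above.

Call:
arm_command([
  [[0,0,0],[0,0,25],0.4],
  [[0,0,0],[0,0,55],0.4],
  [[0,0,0],[0,0,80],0.4],
  [[0,0,0],[-15,-20,85],0.4],
  [[0,0,0],[-35,-50,90],0.4],
])

```text
clock: 29.05
position: [476.0, -211.6, 320.1]
ee_rot: [-0.123, 0.696, 0.123, 0.697]
contact_force: [-0.2, -0.5, -0.3]
gripper_width: 51.2
```

Call:
arm_command([
  [[0,0,0],[-25,-40,0],0.4],
  [[0,0,0],[-50,-80,0],0.4],
  [[0,0,0],[-75,-120,0],0.4],
  [[0,0,0],[-100,-160,0],0.4],
  [[0,0,0],[-125,-200,0],0.4],
])

```text
clock: 29.55
position: [349.8, -413.1, 321.6]
ee_rot: [-0.124, 0.696, 0.123, 0.697]
contact_force: [1.3, 0.1, -0.2]
gripper_width: 51.4
```

Call:
arm_command([
  [[0,0,0],[-25,-40,0],0.4],
  [[0,0,0],[-50,-80,0],0.4],
  [[0,0,0],[-75,-120,0],0.4],
  [[0,0,0],[-90,-140,0],0.4],
  [[0,0,0],[-90,-140,0],0.4],
])

```text
clock: 30.05
position: [257.6, -555.4, 321.6]
ee_rot: [-0.122, 0.696, 0.121, 0.697]
contact_force: [0.4, 0.4, -0.2]
gripper_width: 51.2
```

```bash
python3 - <<'E'
from h import *
s=readout.read_state();print(s['clock'],s['position'].round(1),s['contact_force'].round(1))
b,d=imaging.get_image("top");cv2.imwrite("pics/e.png",b);i=np.load("i0.npz")
C=cloud("top",d);hub=np.array([545.6,-119.4]);r=np.hypot(C[...,0]-hub[0],C[...,1]-hub[1])
print("hub z",np.median(C[r<8][:,2]));q=C[(r<80)&(C[...,2]>262)&(C[...,2]<300)];k=q.mean(0);print("knob",k.round(1),np.degrees(np.arctan2(k[1]+119.4,k[0]-545.6)))
df=(cv2.absdiff(b,i["b"]).max(2)>40).astype(np.uint8);n,_,st,ce=cv2.connectedComponentsWithStats(df)
print([(ce[j].round(0).tolist(),int(st[j,4])) for j in range(1,n) if st[j,4]>5])
E
```

```text
30.05 [ 257.6 -555.4  321.6] [ 0.4  0.4 -0.2]
hub z 226.67437295514924
knob [ 510.5 -158.5  275.9] -131.90911762857687
[([356.0, 203.0], 41), ([361.0, 208.0], 58), ([380.0, 216.0], 46), ([387.0, 222.0], 68), ([338.0, 223.0], 39), ([325.0, 224.0], 9), ([340.0, 228.0], 31), ([330.0, 237.0], 10), ([383.0, 241.0], 37)]
```

View pics/e.png

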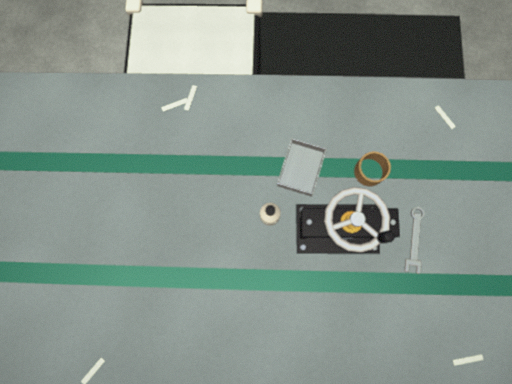

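The top view shows the wheel near (357,218) and the knob near (388,236), about 6 mm higher than at the start. The bottle, core, tray and spanner haven't moved: all changed pixels lie on the wheel.

```bash
python3 -c "
from bench import arm
print(arm.job_done())"
```

```text
the job is handed in; nothing more can be done
None
```

I wound the press open to its top stop, snugged it there at about 15.4 N, eased the wheel back about 90°, let go and handed the job in at about 30 s.

- **Stop:** I felt it after about 1.24 turns, when the wheel stopped advancing and the force rose. The push was raised in stages (about 8, 9, 12 and 15.4 N). It was highest at that last step, about 15.5 N. Forces were read only after each move, not during it.
- **Back-off:** The stop came at a knob angle of about -38° to -40°, and the camera puts the knob at -132° now. That is a little over 90°, good to a few degrees. While winding up, I also moved the hand back twice, by 0.8 mm and 1.8 mm, to gauge how stiff the hold was.
- **Final state:** The hub is about 6 mm higher than at the start (226.7 mm against 220.5). The gripper is clear of everything and reads no contact force. Comparing the first and last top pictures, only the wheel changed; the bottle, core, tray and spanner have not moved.
- **Readings that disagreed:**
  - The fingertips appeared about 35 mm higher in the pictures than the reported tool height. I went by the pictures, and the lack of contact on the way down agreed with them.
  - The gripper showed 20.3 mm on the 22 mm knob, but it did not slip.

I did not measure the gland's twist directly.

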